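# Refit the antenna tuner's key and set it to the marks

## Task

Take the red-handled key out of the wooden stand and put it into the bearing block on top of the antenna tuner. Pressing only lightly, turn it until its tongue drops into the slot of the spindle hidden down inside and the key is fully home, then turn the spindle clockwise with it until the red handle is in line with the white marks on the tuner's top, and let go. Be gentle with the tuner and leave everything else where it is.

Things in the scene. Friction and masses are not known exactly. Their poses are not given: they have to be found in the camera images.
- red_key: Loose T-shaped key, about 0.16 kg, upright in one of the stand's holes, hanging by its flange; lift 32 mm to clear. Origin at the tongue's lower end, z up. Tongue 22 mm wide along x, 5 thick along y, 10 long (z 0-10); round shank 24 mm dia. with lead-in chamfer (z 10-32); dark flange 36 mm dia. (z 32-36); neck 12 mm dia. (z 36-64); handle above. Half a turn about z gives the same key.
- red_handle (a point): Centre of the red key's handle bar, 74 mm above the key's origin: 64 mm long along x, 20 mm wide along y, 20 mm tall. Same axes as the key; the tongue's width lies along the bar.
- stand: Fixed dark wooden block 170 mm (x) by 70 mm (y) by 45 mm tall, origin at the centre of its underside; two 27 mm holes on its centre line 45 mm either side of the middle along x, one holds the red key and the other the blue key.
- tuner: Fixed dark antenna tuner, 200 mm (x) by 250 (y) by 85 tall, its front (meter, dials) towards -x; origin at the centre of its underside. In the middle of its top an aluminium bearing block, 60 by 60 mm, 36 tall, with a 26.5 mm round hole. Two white stripes on the top, before and behind the block, lie along the tuner's x: the handle (key's x) must end in line with them.
- socket_mouth (a point): Centre of the hole's mouth on top of the tuner's bearing block, 121 mm above the table; same axes as the tuner. With the key fully home its flange rests on the block and its origin lies 32 mm below this point. With the tongue only resting on the spindle's face the origin lies 22.5 to 27 mm below it (the flange 5 to 9.5 mm above the block).
- hole_bottom (a point): Bottom of the hole, 36 mm below its mouth. Brass spindle in it, face 22.5 to 27 mm below the mouth (differs each time), with a 7 mm slot right across. Slot starts 17 to 83 degrees anticlockwise from above (positive about z) of the stripes' line; not measured. Tongue enters within about 5 degrees of it. Spindle turns stiffly (0.08 N m), stays where left; light rubbing does not drag it.
- blue_key: Loose key with a blue handle and a round pin in place of the tongue, otherwise the same size as the red one, in the stand's other hole. To be left alone. Origin at its lower end.
- mug: Blue mug, 80 mm across, 95 mm tall, origin under its centre. To be left alone.
- jar: Clear jar, 72 mm across, 100 mm tall, origin under its centre. To be left alone.
- screwdriver: Screwdriver lying on the table, about 200 mm long. To be left alone.
- microphone: Black hand microphone lying on the table, 100 by 58 by 32 mm. To be left alone.
- small_box: Cardboard box 100 by 130 by 70 mm. To be left alone.
- notepad: Paper pad 150 by 210 by 12 mm lying on the table. To be left alone.
Mind the look-alikes: they are no part of the job. What is meant by the red_key is not green or yellow, and is the larger of those in its own colour.

How it is judged:
By the outcome, as a careful person would: the job done as asked, in the order asked, and still so for the second after the job is handed in, with the robot touching nothing.
It also fails if it takes over 64 s, if anything falls off the work surface, if the arm or the gripper's body presses on something with over 40 N, if the wrist force passes 120 N, or if a joint passes its speed limit or range.

## Robot

A 7-joint arm with a two-finger parallel gripper is mounted at the origin on the work surface. World frame = base frame: x ahead of the robot, y to its left, z up, the work surface at z = 0. Lengths are in m, angles in rad, forces in N, time in s.
With the tool pointing down it reaches from about 0.4 to 0.85 m from the base axis. Payload 10.4 kg.
Tool frame: the origin (TCP) lies on the centre line of the jaws, within the pads' length; the fingertips stand 14 mm ahead of it and the grasp point (between the pads) lies 5 mm behind it (manip.tip_reach is the distance from the TCP to the fingertips, in m); z points along the fingers, y is the line along which they close (so a half turn about z gives the same grasp; the last joint's range is limited). The gripper opens to 85 mm and grips with 20 to 120 N. Pads are 22 mm wide; open, the fingers measure 114 mm over their backs; the gripper's body (76 mm by 85 mm) begins 54 mm behind the grasp point. The pads swing forward as they close: fully open they stand 13 mm farther back than shut.
Start: joints at [1.139, 0.332, -0.065, 1.46, 0.022, 1.35, -0.088], TCP at [0.248, -0.574, 0.245] pointing down, gripper open.
Joint ranges: [-2.6, 2.6], [-0.5, 2.12], [-1.47, 1.34], [0.16, 2.42], [-1.27, 4.41], [0.06, 2.06], [-2.6, 2.6]. Speed limits (rad/s): [2.22, 2.22, 2.79, 2.79, 3.14, 3.14, 3.14].

## Interface

Orientations are given as a unit quaternion [x, y, z, w].
In Python, from workcell import manip gives the robot as it stands.
- The arm moves only by the shell command python3 -m pendant 'ROWS' [FORCE]. ROWS is JSON, a list of rows, each a list of 7 numbers: the shift along the tool's x, y, z in units of 50 mm (1.0 is 50 mm), then the turn, a rotation vector about the tool's x, y, z in units of 8 degrees (1.0 is 8 degrees), then the opening, from -1 (shut) to 1 (fully open), so that 0 is half open. In form: [[dx, dy, dz, ax, ay, az, jaw], ...]. A call has exactly 10 rows; each row is the pose to reach, as a shift and turn from the pose commanded when the call began, along the tool's axes at that moment; what a row does not reach only later rows make up. A row lasts 1/8 s, in which the tool goes at most 62.5 mm and 10.7 degrees, less where a joint would pass 70% of its speed; a pose out of reach is approached as far as the arm can. A call with a gripper value outside its range is refused whole. The fingers move at their own pace and stop on an object; FORCE is the grip in N (left out, the last holds). Time passes only in rows, so rows that repeat a pose let the fingers close, or fill a call up. It gives the time, the measured TCP pose, the force, the opening and the grip force at its end, in the units of the state.
- manip.get_obs(): the state, without advancing time (a new reading comes with each control period).
- manip.camera(name): name is "scene" or "top" or "wrist"; returns (picture, depth): 384x512x3 uint8, red, green, blue; 384x512 float32, m along the optical axis (not along the pixel's ray), 0 where there is no reading.
- manip.get_calibration(name): a dict with "fx", "fy", "cx", "cy" (pixels), "xyz" and "orientation" of the camera in the world. Camera axes: x right, y up, looking along -z (the intrinsics and any distortion apply to the point x, -y, -z); pixel columns grow to the right and rows downward; lengths in m; the calibration is good to about 2 mm. A picture is of the moment at which its call begins: read the wrist's pose just before it. get_calibration takes no time and is no camera call; for the wrist camera it gives the pose at the moment of the call.
- manip.hand_in(): hands the job in; it is judged then, once.
Trained networks look in the newest picture that a camera, given by its name, has taken for a name from the list of things; names that differ only in an ending like _2 or _b are one class to them, and where a whole thing is asked for, a point or a joint stands for the part that bears it (a point fixed in the world has none). Each returns a list of dicts, best first, with "p" (0 to 1); they miss things now and then, are a little off and sometimes report something else, mostly with a low value. They report only what shows in the picture. A call takes as long as a camera call. They do not tell look-alikes from the thing itself.
- manip.find_in(thing, camera): "box" ([left, top, right, bottom] in pixels, round what is visible of it).
- manip.trace(thing, camera): "pixels" (384x512 bool, what is visible of it) and "box" ([left, top, right, bottom] in pixels, round what is visible of it).
- manip.tip_of(thing, camera): "pixel" ([column, row] in pixels: a listed point, or the origin of a listed thing).
The state is a dict: "clock": time; "joint_pos": joint angles; "joint_velocities": joint speeds; "tau": joint torques, N m; "position": TCP position; "ee_rot": TCP orientation; "ft_force": force on the tool from outside, world axes, zero at the start; "torque": the same for the moment, N m; "grip_width": opening from 0.0 (shut) to 1.0 (fully open); "grasp_force": force on a finger pad.
Only numpy, scipy, OpenCV 4.12 (cv2) and the standard library are available. Lean on these libraries where they do the work, as an engineer would, in place of code of your own. Each camera call takes 0.05 s, during which the arm holds its last target. There are 200 camera calls.

## Working session

There is one attempt and no reset: what is moved stays moved. The work goes in short steps, Python scripts to look and compute and a shell command to move; the robot and the scene stay as the last step left them, time stands still between calls to the robot, and variables do not carry over. Pictures are saved under pics/ and viewed, at most 10 in all, crops included, and the job is handed in when it is done.

```bash
mkdir -p pics; ls; cat > h.py <<'E'
import numpy as np, cv2
from scipy.spatial.transform import Rotation as R
from workcell import manip
def cam(n):
    c=manip.get_calibration(n); p,d=manip.camera(n); return p,d,c
def world(u,v,z,c):
    """point on depth z (along axis)"""
    q=np.stack([(u-c['cx'])/c['fx']*z, -(v-c['cy'])/c['fy']*z, -z*np.ones_like(u)],-1)
    return R.from_quat(c['orientation']).apply(q.reshape(-1,3))+c['xyz']
def cloud(d,c,mask=None):
    m=d>0
    if mask is not None: m&=mask
    v,u=np.nonzero(m); return world(u.astype(float),v.astype(float),d[v,u],c),u,v
def ray_at(u,v,Z,c):
    q=R.from_quat(c['orientation']).apply([(u-c['cx'])/c['fx'],-(v-c['cy'])/c['fy'],-1.]); t=(Z-c['xyz'][2])/q[2]
    return np.array(c['xyz'])+t*q
E
python3 - <<'E'
from h import *
ims=[]
for n in ['scene','top']:
    p,d,c=cam(n); print(n,c); cv2.imwrite(f'pics/{n}0.png',p[:,:,::-1])
    for t in ['red_key','red_handle','stand','tuner','socket_mouth','blue_key']:
        for r in manip.find_in(t,n)[:3]: print(t,'box',np.round(r['box']),round(r['p'],2))
        for r in manip.tip_of(t,n)[:2]: print(t,'tip',np.round(r['pixel'],1),round(r['p'],2))
print(manip.get_obs())
E
```

```text
pics
scene {'fx': 449.4156012256607, 'fy': 449.4156012256607, 'cx': 249.88139333025796, 'cy': 185.1804156842532, 'xyz': array([1.02199434, 0.91612106, 1.03615864]), 'orientation': array([0.10437832, 0.40019227, 0.88298354, 0.22201663])}
red_key box [293. 283. 313. 300.] 0.69
red_key box [309. 245. 321. 265.] 0.67
red_key box [271. 248. 295. 268.] 0.66
red_key tip [282.9 272.3] 0.89
red_key tip [312.3 259.1] 0.65
red_handle box [306. 243. 326. 263.] 0.62
red_handle box [298. 282. 315. 297.] 0.57
red_handle box [274. 246. 295. 269.] 0.56
red_handle tip [237.  231.3] 0.79
red_handle tip [283.8 252.1] 0.58
stand box [233. 260. 299. 300.] 0.66
stand tip [251.1 279.5] 0.73
stand tip [261.5 278.1] 0.62
tuner box [179. 130. 248. 192.] 0.87
tuner tip [212.  170.8] 0.6
socket_mouth box [176. 127. 245. 196.] 0.97
socket_mouth tip [205.9 138.5] 0.75
socket_mouth tip [175.  131.8] 0.55
blue_key tip [252.7 282. ] 0.57
top {'fx': 464.2591542494514, 'fy': 464.2591542494514, 'cx': 253.5130572651325, 'cy': 189.5130315099828, 'xyz': array([ 0.25671625, -0.00759583,  1.84729184]), 'orientation': array([
[... 791 characters left out ...]
5,  0.33219478, -0.06470331,  1.46007285,  0.02161278,
        1.34990859, -0.08849732]), 'joint_velocities': array([-3.40848656e-03,  9.42801539e-05,  2.10653217e-04,  7.45092898e-04,
       -5.21243072e-04, -1.22098063e-04,  6.54140760e-04]), 'tau': array([ 1.01128105e-04, -6.25238872e+01,  4.89505101e-02, -3.91816199e+01,
        1.64549419e-02,  2.04308519e-03,  5.67755217e-05]), 'position': array([ 0.24848988, -0.57351035,  0.24535378]), 'ee_rot': array([9.79178160e-01, 2.03002777e-01, 1.59623877e-05, 5.34662193e-05]), 'ft_force': array([-0.77413162, -1.06711113, -0.67469685]), 'torque': array([-0.04511143, -0.03853638,  0.01895586]), 'grasp_force': 0.0, 'grip_width': 1.001048432075523}
```

```bash
python3 - <<'E'
import cv2,numpy as np
a=cv2.imread('pics/scene0.png');b=cv2.imread('pics/top0.png')
A=cv2.resize(a[110:310,150:350],(400,400),interpolation=cv2.INTER_CUBIC)
B=cv2.resize(b[100:270,80:420],(800,400),interpolation=cv2.INTER_CUBIC)
cv2.imwrite('pics/a.png',cv2.resize(a[110:310,150:350],(600,600),interpolation=cv2.INTER_CUBIC));cv2.imwrite('pics/b.png',B)
E
```

```text
(no output)
```

View pics/a.png

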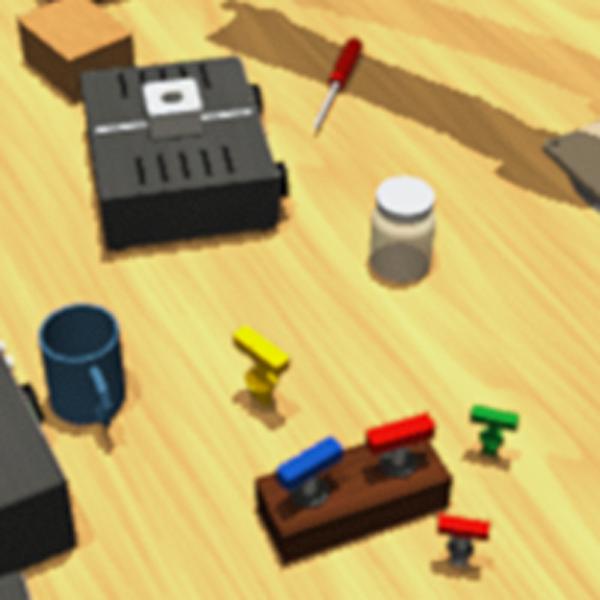

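View pics/b.png

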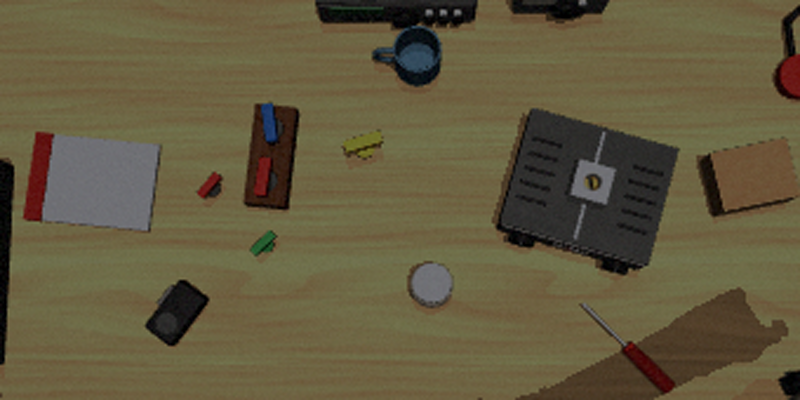

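Scene view: the large red handle is in the stand at about (283,254), blue beside it at (253,263); small red/green/yellow keys are decoys. Top view: red handle at about (192,175), tuner hole at about (332,177), stripes running front–back through the block.

```bash
python3 - <<'E'
from h import *
def rect(P):
    (c,s,a)=cv2.minAreaRect((P[:,:2]*1000).astype(np.float32)); return np.round(c,1),np.round(s,1),round(a,1)
for n,hp,box in [('scene',(283,254),12),('top',(192,175),10)]:
    p,d,c=cam(n); f=p.astype(int)
    m=(f[...,0]>2.2*f[...,1])&(f[...,0]>2.2*f[...,2])&(f[...,0]>70)
    L,lab=cv2.connectedComponents(m.astype(np.uint8))
    w=lab[hp[1],hp[0]]; mm=(lab==w)&m
    P,u,v=cloud(d,c,mm); print(n,'red n',len(P),P.mean(0),P.max(0),rect(P[P[:,2]>P[:,2].max()-.012]))
    mu=np.nonzero(mm); print('pix centroid',mu[1].mean(),mu[0].mean(),'at z.115', ray_at(mu[1].mean(),mu[0].mean(),.112,c))
    P,u,v=cloud(d,c)
    # tuner top
    ctr=world(np.array([332. if n=='top' else 206.]),np.array([177. if n=='top' else 140.]),d[177 if n=='top' else 140,332 if n=='top' else 206],c)[0]; print('ctr',ctr)
    near=np.hypot(*(P-ctr)[:,:2].T)<.17
    t=near&(abs(P[:,2]-.085)<.012); print('tuner top',t.sum(),rect(P[t]),P[t][:,2].mean())
    b=(np.hypot(*(P-ctr)[:,:2].T)<.05)&(P[:,2]>.108)&(P[:,2]<.135); print('block',b.sum(),rect(P[b]),np.median(P[b][:,2]))
    hd=P[mm[v,u]].mean(0)
    s=(np.hypot(*(P-hd)[:,:2].T)<.15)&(abs(P[:,2]-.045)<.008); print('stand',s.sum(),rect(P[s]))
print(manip.get_obs()['clock'])
E
```

```text
scene red n 200 [0.55890645 0.26174182 0.09153309] [0.5897246  0.27280646 0.10008723] (array([557.7, 258.4]), array([23.2, 63.2]), 83.6)
pix centroid 282.92 254.455 at z.115 [0.56901177 0.27591033 0.112     ]
ctr [ 0.53817937 -0.28923689  0.11810012]
tuner top 2296 (array([ 540.4, -274.3]), array([260.7, 204.5]), 73.8) 0.08333525386757985
block 208 (array([ 542.2, -276.3]), array([69.5, 60. ]), 72.9) 0.11842529858511652
stand 1111 (array([574.3, 267.2]), array([138.8, 245. ]), 59.3)
top red n 80 [0.55144581 0.25878458 0.09667118] [0.58105667 0.27132948 0.10829164] (array([551.2, 259.1]), array([17.7, 61.1]), 78.8)
pix centroid 191.0 174.5 at z.115 [0.54885045 0.25645549 0.112     ]
ctr [ 0.54088444 -0.2800536   0.09432271]
tuner top 3139 (array([ 535.3, -273.9]), array([250.7, 207.3]), 73.6) 0.08365586472583059
block 223 (array([ 538.3, -274.3]), array([59.8, 62. ]), 73.2) 0.1195613171797616
stand 533 (array([562.8, 278.6]), array([127.6, 255. ]), 73.0)
1.4
```

```bash
python3 -m pendant '[[1,-1,0,0,0,0,0.2],[2,-2,0,0,0,0,0.2],[3,-3,0,0,0,0.5,0.2],[4,-4,0,0,0,1,0.2],[5,-5,0,0,0,1.5,0.2],[6,-6,0,0,0,2,0.2],[7,-7,0,0,0,2,0.2],[7.5,-8,0,0,0,2,0.2],[8,-8.5,0,0,0,2,0.2],[8,-8.5,0,0,0,2,0.2]]' 30
```

```text
clock: 2.65
position: [0.4471, -0.0206, 0.2458]
ee_rot: [0.998, 0.067, 0.001, 0.0]
ft_force: [-0.5, -0.1, -0.5]
grip_width: 0.603
grasp_force: 0.0
```

```bash
cat >> h.py <<'E'
def to(x,y,z,yaw):
    """units from present pose to TCP goal, tool pointing down with tool x at yaw (deg)"""
    o=manip.get_obs(); r=R.from_quat(o['ee_rot']); a=np.radians(yaw)
    g=R.from_matrix(np.array([[np.cos(a),np.sin(a),0],[np.sin(a),-np.cos(a),0],[0,0,-1]]))
    return np.round(np.r_[r.inv().apply(np.array([x,y,z])-o['position'])/.05, np.degrees((r.inv()*g).as_rotvec())/8],3)
E
python3 -c "
from h import *
print(to(.553,.258,.22,-8))"
```

```text
[ 2.846e+00 -5.238e+00  5.180e-01 -1.000e-03 -8.000e-03  1.964e+00]
```

```bash
python3 -m pendant '[[0.5,-1,0,0,0,0.5,0.2],[1,-2,0,0,0,1,0.2],[1.5,-3,0,0,0,1.5,0.2],[2,-4,0,0,0,2,0.2],[2.4,-4.8,0.3,0,0,2,0.2],[2.85,-5.2,0.5,0,0,2,0.2],[2.85,-5.2,0.5,0,0,2,0.2],[2.85,-5.2,0.5,0,0,2,0.2],[2.85,-5.2,0.5,0,0,2,0.2],[2.85,-5.2,0.5,0,0,2,0.2]]'
python3 - <<'E'
from h import *
p,d,c=cam('wrist'); cv2.imwrite('pics/w1.png',p[:,:,::-1]); print(c,manip.get_obs()['position'])
f=p.astype(int)
m=(f[...,0]>2*f[...,1])&(f[...,0]>2*f[...,2])&(f[...,0]>50)
L,lab,st,ce=cv2.connectedComponentsWithStats(m.astype(np.uint8))
for i in range(1,L):
    if st[i,4]<150: continue
    P,u,v=cloud(d,c,lab==i)
    if not len(P): continue
    T=P[P[:,2]>np.percentile(P[:,2],90)-.006]
    print(ce[i],st[i,4],P.mean(0),np.percentile(P[:,2],95),cv2.minAreaRect((T[:,:2]*1000).astype(np.float32)))
E
```

```text
clock: 3.9
position: [0.5544, 0.251, 0.2209]
ee_rot: [0.997, -0.075, 0.001, 0.0]
ft_force: [0.7, 1.3, -0.4]
grip_width: 0.601
grasp_force: 0.0
{'fx': 292.3241806219866, 'fy': 292.3241806219866, 'cx': 251.44948351841305, 'cy': 190.70644862978958, 'xyz': array([0.63927624, 0.23890801, 0.35059765]), 'orientation': array([ 0.10727497, -0.12493138,  0.74790828, -0.64305321])} [0.55438799 0.25106751 0.22079853]
[243.96920924 183.60811756] 1429 [0.56065216 0.25777373 0.09725705] 0.09890466006073123 ((557.7020263671875, 258.6248474121094), (19.102031707763672, 62.7870979309082), 81.52577209472656)
[158.22467772 197.09208103] 543 [0.54884511 0.35192973 0.06196782] 0.06313182781556227 ((547.9979248046875, 352.652587890625), (14.103184700012207, 46.753456115722656), 51.84708023071289)
```

View pics/w1.png

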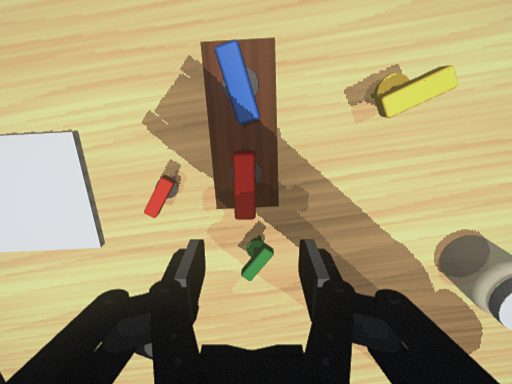

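The wrist view shows the large red handle at (244,184) in the stand with the blue one at (238,82); the small red decoy is at (160,196), clear of the fingers.

```bash
python3 -c "
from h import *
print(to(.557,.2588,.082,-8.5))"
```

```text
[ 2.600e-02 -1.610e-01  2.776e+00  2.000e-03 -7.000e-03 -1.600e-02]
```

```bash
python3 -m pendant '[[0.03,-0.16,0.6,0,0,0,0.2],[0.03,-0.16,1.2,0,0,0,0.2],[0.03,-0.16,1.8,0,0,0,0.2],[0.03,-0.16,2.3,0,0,0,0.2],[0.03,-0.16,2.6,0,0,0,0.2],[0.03,-0.16,2.78,0,0,0,0.2],[0.03,-0.16,2.78,0,0,0,0.2],[0.03,-0.16,2.78,0,0,0,0.2],[0.03,-0.16,2.78,0,0,0,0.2],[0.03,-0.16,2.78,0,0,0,0.2]]'
python3 -m pendant '[[0,0,0,0,0,0,-0.2],[0,0,0,0,0,0,-0.5],[0,0,0,0,0,0,-0.8],[0,0,0,0,0,0,-0.8],[0,0,0,0,0,0,-0.8],[0,0,0,0,0,0,-0.8],[0,0,0,0,0,0,-0.8],[0,0,0,0,0,0,-0.8],[0,0,0,0,0,0,-0.8],[0,0,0,0,0,0,-0.8]]' 40
```

```text
clock: 5.2
position: [0.5572, 0.2594, 0.0817]
ee_rot: [0.997, -0.075, 0.0, -0.0]
ft_force: [-0.2, -0.1, 0.7]
grip_width: 0.596
grasp_force: 0.0
clock: 6.45
position: [0.557, 0.2593, 0.0813]
ee_rot: [0.997, -0.075, 0.0, 0.0]
ft_force: [0.2, -2.3, 2.4]
grip_width: 0.233
grasp_force: 41.7
```

```bash
python3 -m pendant '[[0,0,-0.3,0,0,0,-0.8],[0,0,-0.6,0,0,0,-0.8],[0,0,-0.9,0,0,0,-0.8],[0,0,-1.3,0,0,0,-0.8],[0,0,-2,0,0,0,-0.8],[0,0,-2.7,0,0,0,-0.8],[0,0,-3.2,0,0,0,-0.8],[0,0,-3.2,0,0,0,-0.8],[0,0,-3.2,0,0,0,-0.8],[0,0,-3.2,0,0,0,-0.8]]'
python3 - <<'E'
from h import *
o=manip.get_obs(); print(o['position'],o['joint_pos'],o['grip_width'])
for n in ['scene','wrist']:
    p,d,c=cam(n); cv2.imwrite(f'pics/{n}2.png',p[:,:,::-1])
    f=p.astype(int); m=(f[...,0]>2*f[...,1])&(f[...,0]>2*f[...,2])&(f[...,0]>50)
    P,u,v=cloud(d,c,m); k=(P[:,2]>.2)&(np.hypot(P[:,0]-.557,P[:,1]-.26)<.1); P=P[k]; print(n,len(P),P.min(0),P.max(0))
    T=P[P[:,2]>np.percentile(P[:,2],90)-.006]; print(cv2.minAreaRect((T[:,:2]*1000).astype(np.float32)),np.percentile(P[:,2],95))
print(to(.54,-.276,.24,-4))
E
```

```text
clock: 7.7
position: [0.5565, 0.2591, 0.2401]
ee_rot: [0.997, -0.075, -0.001, 0.0]
ft_force: [-0.2, 0.4, -1.6]
grip_width: 0.229
grasp_force: 41.2
[0.55651639 0.25905129 0.24008836] [ 0.08330334  0.41585185 -0.78222437  1.4658128   0.29369378  1.38237555
 -2.43202023] 0.22936978499138613
scene 86 [0.5450554  0.24758413 0.23852233] [0.58967564 0.30442525 0.3125705 ]
((576.4491577148438, 269.935302734375), (58.58902359008789, 36.46488571166992), 56.41526794433594) 0.26893360929594623
wrist 5239 [0.52499    0.24578702 0.24016267] [0.5896199  0.27314876 0.2586941 ]
((557.2167358398438, 259.7367248535156), (19.978322982788086, 63.507469177246094), 80.92214965820312) 0.25763686345557457
[ 1.2670e+00  1.0633e+01  1.5000e-02  6.0000e-03  9.0000e-03 -5.7200e-01]
```

```bash
python3 -m pendant '[[0,1,0,0,0,0,-0.8],[-0.05,2.2,0,0,0,0,-0.8],[-0.1,3.4,0,0,0,0,-0.8],[-0.15,4.6,0,0,0,-0.2,-0.8],[-0.2,5.8,0,0,0,-0.4,-0.8],[-0.3,7,0,0,0,-0.57,-0.8],[-0.3,8.2,0,0,0,-0.57,-0.8],[-0.3,9.4,0,0,0,-0.57,-0.8],[-0.3,10.4,0,0,0,-0.57,-0.8],[-0.3,10.75,0,0,0,-0.57,-0.8]]'
python3 -m pendant '[[0,0,0,0,0,0,-0.8],[0,0,0,0,0,0,-0.8],[0,0,0,0,0,0,-0.8],[0,0,0,0,0,0,-0.8],[0,0,0,0,0,0,-0.8],[0,0,0,0,0,0,-0.8],[0,0,0,0,0,0,-0.8],[0,0,0,0,0,0,-0.8],[0,0,0,0,0,0,-0.8],[0,0,0,0,0,0,-0.8]]'
python3 - <<'E'
from h import *
o=manip.get_obs(); print(o['position'],o['joint_pos'],o['grip_width'])
p,d,c=cam('wrist'); cv2.imwrite(f'pics/w3.png',p[:,:,::-1]); np.savez('w3',d=d,p=p,**c)
P,u,v=cloud(d,c)
near=np.hypot(P[:,0]-.54,P[:,1]+.276)
def rect(P):
    (c,s,a)=cv2.minAreaRect((P[:,:2]*1000).astype(np.float32)); return np.round(c,1),np.round(s,1),round(a,1)
t=(near<.18)&(abs(P[:,2]-.085)<.006); print('top',t.sum(),rect(P[t]),np.median(P[t][:,2]))
b=(near<.05)&(abs(P[:,2]-.121)<.006); print('blk',b.sum(),rect(P[b]),np.median(P[b][:,2]))
for r in manip.tip_of('socket_mouth','wrist'): print(r, ray_at(*r['pixel'],.121,c))
E
```

```text
clock: 9.05
position: [0.4605, -0.2732, 0.2406]
ee_rot: [0.999, -0.037, -0.001, 0.0]
ft_force: [0.1, -0.1, -2.1]
grip_width: 0.232
grasp_force: 41.2
clock: 10.3
position: [0.462, -0.2699, 0.2413]
ee_rot: [0.999, -0.035, 0.0, 0.0]
ft_force: [-0.2, -0.3, -1.8]
grip_width: 0.221
grasp_force: 41.2
[ 0.46197339 -0.26985242  0.241334  ] [ 0.89043174  0.17236275 -0.49690605  1.6836585   0.08482216  1.30688448
 -1.26329292] 0.22131154854282484
top 47706 (array([ 540.4, -274.5]), array([249.1, 203.8]), 73.7) 0.08596318255891194
blk 4891 (array([ 541.9, -274.8]), array([60.3, 60.1]), 73.7) 0.12190011856174182
{'pixel': [252.1, 97.2], 'p': 0.61} [ 0.54210246 -0.27525521  0.121     ]
```

View pics/w3.png

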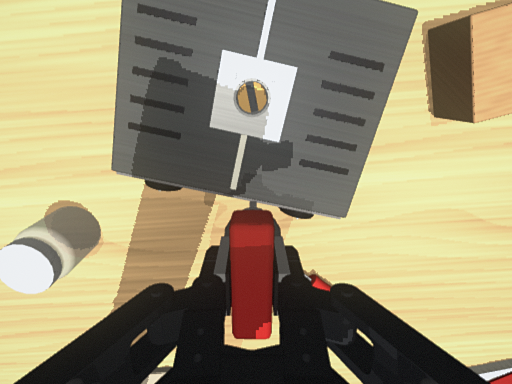

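The wrist view shows the block with its hole at (252,97); the spindle's slot is visible, leaning slightly left of the picture's vertical, and the key's handle is at (252,260) in the jaws.

```bash
python3 - <<'E'
from h import *
z=np.load('w3.npz'); c={k:z[k] for k in ['fx','fy','cx','cy','xyz','orientation']}; p=z['p'];d=z['d']; f=p.astype(int)
m=(f[...,0]>2*f[...,1])&(f[...,0]>2*f[...,2])&(f[...,0]>50)
P,u,v=cloud(d,c,m); k=(P[:,2]>.23)&(np.hypot(P[:,0]-.462,P[:,1]+.27)<.05); P=P[k]; T=P[P[:,2]>np.percentile(P[:,2],90)-.004]
print('bar',cv2.minAreaRect((T[:,:2]*1000).astype(np.float32)),np.percentile(P[:,2],95))
o=manip.get_obs(); r=R.from_quat(o['ee_rot']).as_matrix(); print(o['position'],np.degrees(np.arctan2(r[1,0],r[0,0])))
# rectified patch of the hole at spindle face height, 0.2mm/px, img x = world x, img y = world y
def patch(Z,ctr,n=200,s=.0002):
    g=(np.arange(n)-n/2)*s; X,Y=np.meshgrid(ctr[0]+g,ctr[1]+g)
    Q=R.from_quat(c['orientation']).inv().apply(np.stack([X,Y,np.full_like(X,Z)],-1).reshape(-1,3)-c['xyz'])
    U=(c['cx']+c['fx']*Q[:,0]/-Q[:,2]).reshape(n,n).astype(np.float32); V=(c['cy']-c['fy']*Q[:,1]/-Q[:,2]).reshape(n,n).astype(np.float32)
    return cv2.remap(p,U,V,cv2.INTER_CUBIC)
q=patch(.097,(.542,-.275)); cv2.imwrite('pics/slot.png',cv2.resize(q[::-1,:,::-1],(500,500)))
h=cv2.cvtColor(q,cv2.COLOR_RGB2HSV); 
yy,xx=np.mgrid[:200,:200]-100; g=q[...,0].astype(float)-q[...,2]
inn=np.hypot(xx,yy)<45; s=inn&(g<0.45*np.percentile(g[inn],90))
pts=np.c_[xx[s],yy[s]]*.2; 
L,lab,st,ce=cv2.connectedComponentsWithStats(s.astype(np.uint8)); i=1+np.argmax(st[1:,4]); pts=np.c_[xx[lab==i],yy[lab==i]]*.2
w,V=np.linalg.eigh(np.cov(pts.T)); print('slot',len(pts),pts.mean(0),np.sqrt(w),np.degrees(np.arctan2(V[1,1],V[0,1])))
E
```

```text
bar ((461.2413635253906, -279.9539794921875), (41.44353103637695, 64.4623031616211), 85.9880599975586) 0.25883032300049996
[ 0.46194728 -0.2698562   0.24131212] -4.0157211321166155
slot 2956 [-0.03619756  0.17577808] [1.93040608 5.05845896] -172.31196515540856
```

View pics/slot.png

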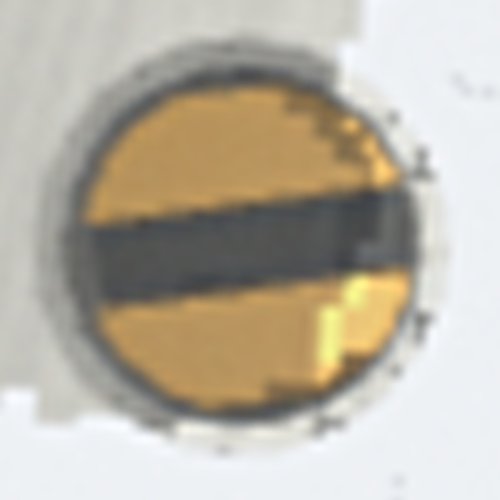

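```bash
python3 -c "
from h import *
print(to(.542,-.275,.200,-4))"
```

```text
[ 1.604 -0.01   0.826  0.    -0.    -0.002]
```

```bash
python3 -m pendant '[[0.4,0,0,0,0,0,-0.8],[0.8,0,0,0,0,0,-0.8],[1.2,0,0,0,0,0,-0.8],[1.6,0,0,0,0,0,-0.8],[1.6,-0.01,0.2,0,0,0,-0.8],[1.6,-0.01,0.4,0,0,0,-0.8],[1.6,-0.01,0.6,0,0,0,-0.8],[1.6,-0.01,0.8,0,0,0,-0.8],[1.6,-0.01,0.82,0,0,0,-0.8],[1.6,-0.01,0.82,0,0,0,-0.8]]'
python3 - <<'E'
from h import *
p,d,c=cam('scene'); cv2.imwrite('pics/s4.png',cv2.resize(p[60:210,140:290,::-1],(600,600),interpolation=cv2.INTER_CUBIC))
p,d,c=cam('wrist'); cv2.imwrite('pics/w4.png',p[:,:,::-1])
P,u,v=cloud(d,c); b=(np.hypot(P[:,0]-.542,P[:,1]+.275)<.05)&(abs(P[:,2]-.121)<.006); print(cv2.minAreaRect((P[b][:,:2]*1000).astype(np.float32)))
f=p.astype(int); m=(f[...,0]>2*f[...,1])&(f[...,0]>2*f[...,2])&(f[...,0]>50)
P,u,v=cloud(d,c,m);P=P[(P[:,2]>.208)&(np.hypot(P[:,0]-.542,P[:,1]+.275)<.045)]; print('bar',cv2.minAreaRect((P[:,:2]*1000).astype(np.float32)),np.percentile(P[:,2],95))
print(to(.542,-.275,.19,-4),manip.get_obs()['position'])
E
```

```text
clock: 11.65
position: [0.5418, -0.275, 0.2006]
ee_rot: [0.999, -0.035, 0.0, 0.0]
ft_force: [0.2, -0.4, -1.2]
grip_width: 0.227
grasp_force: 41.2
((541.8970336914062, -274.94171142578125), (60.06012725830078, 60.62652587890625), 73.81466674804688)
bar ((541.4176025390625, -288.6030578613281), (48.3892707824707, 64.01776885986328), 86.0823974609375) 0.2182564690300028
[-0.    -0.001  0.216  0.002 -0.005 -0.002] [ 0.54201041 -0.27504998  0.20079771]
```

View pics/s4.png

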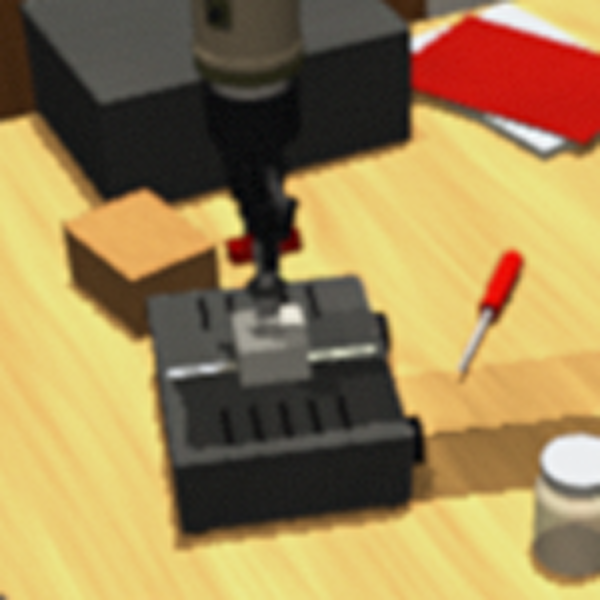

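The key hangs upright in the jaws over the block (around (267,290) in the crop). Lowering it.

```bash
python3 -m pendant '[[0,0,0.1,0,0,0,-0.8],[0,0,0.2,0,0,0,-0.8],[0,0,0.28,0,0,0,-0.8],[0,0,0.34,0,0,0,-0.8],[0,0,0.40,0,0,0,-0.8],[0,0,0.46,0,0,0,-0.8],[0,0,0.52,0,0,0,-0.8],[0,0,0.57,0,0,0,-0.8],[0,0,0.6,0,0,0,-0.8],[0,0,0.6,0,0,0,-0.8]]'
```

```text
clock: 13.0
position: [0.5418, -0.275, 0.1702]
ee_rot: [0.999, -0.035, -0.0, -0.0]
ft_force: [0.4, -0.1, -2.2]
grip_width: 0.229
grasp_force: 41.2
```

```bash
python3 -m pendant '[[0,0,0.02,0,0,0,-0.8],[0,0,0.03,0,0,0,-0.8],[0,0,0.04,0,0,0,-0.8],[0,0,0.05,0,0,0,-0.8],[0,0,0.06,0,0,0,-0.8],[0,0,0.07,0,0,0,-0.8],[0,0,0.08,0,0,0,-0.8],[0,0,0.08,0,0,0,-0.8],[0,0,0.08,0,0,0,-0.8],[0,0,0.08,0,0,0,-0.8]]'
```

```text
clock: 14.25
position: [0.5418, -0.275, 0.1663]
ee_rot: [0.999, -0.035, 0.0, 0.0]
ft_force: [0.2, -0.3, -1.8]
grip_width: 0.228
grasp_force: 41.2
```

```bash
python3 -m pendant '[[0,0,0.01,0,0,0,-0.8],[0,0,0.02,0,0,0,-0.8],[0,0,0.03,0,0,0,-0.8],[0,0,0.04,0,0,0,-0.8],[0,0,0.04,0,0,0,-0.8],[0,0,0.04,0,0,0,-0.8],[0,0,0.04,0,0,0,-0.8],[0,0,0.04,0,0,0,-0.8],[0,0,0.04,0,0,0,-0.8],[0,0,0.04,0,0,0,-0.8]]'
```

```text
clock: 15.5
position: [0.5421, -0.275, 0.165]
ee_rot: [0.999, -0.035, 0.0, 0.0]
ft_force: [-1.4, 0.8, 5.4]
grip_width: 0.228
grasp_force: 42.2
```

```bash
python3 -m pendant '[[0,0,0,0,0,-0.2,-0.8],[0,0,0,0,0,-0.4,-0.8],[0,0,0,0,0,-0.6,-0.8],[0,0,0,0,0,-0.8,-0.8],[0,0,0,0,0,-1.0,-0.8],[0,0,0,0,0,-1.2,-0.8],[0,0,0,0,0,-1.35,-0.8],[0,0,0,0,0,-1.45,-0.8],[0,0,0,0,0,-1.5,-0.8],[0,0,0,0,0,-1.5,-0.8]]'
```

```text
clock: 16.75
position: [0.5418, -0.275, 0.1643]
ee_rot: [0.998, 0.07, 0.0, 0.0]
ft_force: [-0.4, -0.8, -2.5]
grip_width: 0.225
grasp_force: 41.1
```

The contact force vanished at 8°: the tongue is over the slot. Seating it.

```bash
python3 -m pendant '[[0,0,0.02,0,0,0,-0.8],[0,0,0.04,0,0,0,-0.8],[0,0,0.06,0,0,0,-0.8],[0,0,0.08,0,0,0,-0.8],[0,0,0.1,0,0,0,-0.8],[0,0,0.11,0,0,0,-0.8],[0,0,0.12,0,0,0,-0.8],[0,0,0.13,0,0,0,-0.8],[0,0,0.13,0,0,0,-0.8],[0,0,0.13,0,0,0,-0.8]]'
```

```text
clock: 18.0
position: [0.5418, -0.275, 0.1579]
ee_rot: [0.998, 0.07, 0.0, 0.0]
ft_force: [0.1, -0.1, -2.2]
grip_width: 0.228
grasp_force: 41.1
```

```bash
python3 -m pendant '[[0,0,0.01,0,0,0,-0.8],[0,0,0.02,0,0,0,-0.8],[0,0,0.03,0,0,0,-0.8],[0,0,0.03,0,0,0,-0.8],[0,0,0.03,0,0,0,-0.8],[0,0,0.03,0,0,0,-0.8],[0,0,0.03,0,0,0,-0.8],[0,0,0.03,0,0,0,-0.8],[0,0,0.03,0,0,0,-0.8],[0,0,0.03,0,0,0,-0.8]]'
```

```text
clock: 19.25
position: [0.542, -0.2751, 0.1572]
ee_rot: [0.998, 0.07, 0.0, 0.0]
ft_force: [-2.3, 1.2, 6.9]
grip_width: 0.223
grasp_force: 42.1
```

```bash
python3 -m pendant '[[0,0,-0.01,0,0,0.35,-0.8],[0,0,-0.01,0,0,0.7,-0.8],[0,0,-0.01,0,0,1.05,-0.8],[0,0,-0.01,0,0,1.4,-0.8],[0,0,-0.01,0,0,1.75,-0.8],[0,0,-0.01,0,0,2.1,-0.8],[0,0,-0.01,0,0,2.45,-0.8],[0,0,-0.01,0,0,2.75,-0.8],[0,0,-0.01,0,0,3.0,-0.8],[0,0,-0.01,0,0,3.04,-0.8]]'
python3 -m pendant '[[0,0,0,0,0,0,-0.8],[0,0,0,0,0,0,-0.8],[0,0,0,0,0,0,-0.8],[0,0,0,0,0,0,-0.8],[0,0,0,0,0,0,-0.8],[0,0,0,0,0,0,-0.8],[0,0,0,0,0,0,-0.8],[0,0,0,0,0,0,-0.8],[0,0,0,0,0,0,-0.8],[0,0,0,0,0,0,-0.8]]'
cat > chk.py <<'E'
from h import *
import sys
o=manip.get_obs(); r=R.from_quat(o['ee_rot']).as_matrix(); print(o['position'],'yaw',np.degrees(np.arctan2(r[1,0],r[0,0])),o['torque'])
p,d,c=cam('wrist'); cv2.imwrite(f'pics/{sys.argv[1]}.png',p[:,:,::-1])
f=p.astype(int); m=(f[...,0]>2*f[...,1])&(f[...,0]>2*f[...,2])&(f[...,0]>50)
L,lab,st,ce=cv2.connectedComponentsWithStats(m.astype(np.uint8))
P,u,v=cloud(d,c,m);k=(P[:,2]>.168)&(P[:,2]<.18)&(np.hypot(P[:,0]-.542,P[:,1]+.275)<.036); P=P[k]; print('bar',cv2.minAreaRect((P[:,:2]*1000).astype(np.float32)),np.median(P[:,2]))
w,V=np.linalg.eigh(np.cov(P[:,:2].T)); print('pca',np.degrees(np.arctan2(V[1,1],V[0,1])))
P,u,v=cloud(d,c)
for z in (.085,.121):
    b=(np.hypot(P[:,0]-.542,P[:,1]+.275)<(.2 if z<.1 else .05))&(abs(P[:,2]-z)<.005); print(z,cv2.minAreaRect((P[b][:,:2]*1000).astype(np.float32)))
E
python3 chk.py w5
```

```text
clock: 20.5
position: [0.5419, -0.2752, 0.1572]
ee_rot: [0.99, -0.142, 0.0, 0.0]
ft_force: [-1.2, -0.4, 4.5]
grip_width: 0.224
grasp_force: 42.0
clock: 21.75
position: [0.542, -0.2753, 0.1573]
ee_rot: [0.99, -0.142, 0.0, 0.0]
ft_force: [-1.7, -1.5, 5.4]
grip_width: 0.229
grasp_force: 42.1
[ 0.54195832 -0.2752537   0.15725439] yaw -16.31392720359454 [-0.12441768  0.51127187  0.14872669]
bar ((542.5901489257812, -274.2330627441406), (19.98788833618164, 63.36119079589844), 73.98448944091797) 0.17377460796045557
pca 163.60594715407862
0.085 ((540.3864135742188, -274.36846923828125), (249.70547485351562, 203.2480926513672), 73.6858139038086)
0.121 ((548.868896484375, -277.0385437011719), (60.15838623046875, 46.10808181762695), 73.6385498046875)
```

Bar at about -16.2° against the stripes' -16.3°, key home. Releasing and retreating upward.

```bash
python3 -m pendant '[[0,0,-0.01,0,0,0,-0.5],[0,0,-0.01,0,0,0,-0.4],[0,0,-0.01,0,0,0,-0.2],[0,0,-0.01,0,0,0,0],[0,0,-0.01,0,0,0,0.2],[0,0,-0.01,0,0,0,0.2],[0,0,-0.01,0,0,0,0.2],[0,0,-0.2,0,0,0,0.2],[0,0,-0.5,0,0,0,0.2],[0,0,-0.8,0,0,0,0.2]]'
python3 -m pendant '[[0,0,-0.4,0,0,0,0.2],[0,0,-0.8,0,0,0,0.2],[-0.2,0,-1.2,0,0,0,0.2],[-0.5,0,-1.2,0,0,0,0.2],[-0.8,0,-1.2,0,0,0,0.2],[-1,0,-1.2,0,0,0,0.2],[-1,0,-1.2,0,0,0,0.2],[-1,0,-1.2,0,0,0,0.2],[-1,0,-1.2,0,0,0,0.2],[-1,0,-1.2,0,0,0,0.2]]'
python3 chk.py w6
```

```text
clock: 23.05
position: [0.5421, -0.275, 0.1985]
ee_rot: [0.99, -0.142, 0.0, 0.0]
ft_force: [0.3, -0.0, -0.1]
grip_width: 0.602
grasp_force: 0.0
clock: 24.3
position: [0.494, -0.2609, 0.2566]
ee_rot: [0.99, -0.142, -0.0, -0.0]
ft_force: [0.2, -0.7, -0.6]
grip_width: 0.605
grasp_force: 0.0
[ 0.49400037 -0.26087628  0.25662723] yaw -16.32801124087456 [-0.03120289  0.02491791  0.00075277]
bar ((542.375, -274.80133056640625), (19.537193298339844, 62.936317443847656), 74.65238952636719) 0.17373468350253315
pca 165.44905319556912
0.085 ((540.3646850585938, -274.36083984375), (249.63339233398438, 202.201416015625), 73.7928695678711)
0.121 ((542.1478881835938, -274.9859924316406), (60.07932662963867, 59.551963806152344), 73.73164367675781)
```

View pics/w6.png

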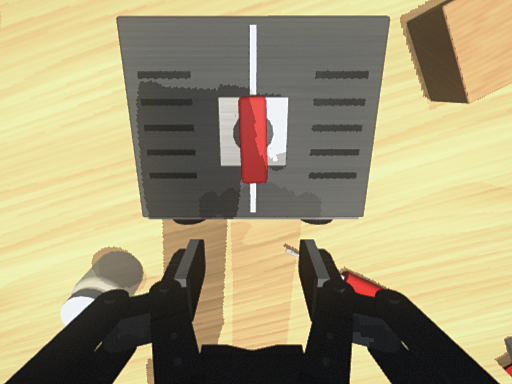

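The key is home in the block at (253,138), the handle lying along the stripes at (252,60) and (253,198). One finer angle check.

```bash
python3 - <<'E'
from h import *
p,d,c=cam('wrist'); f=p.astype(int); m=(f[...,0]>2*f[...,1])&(f[...,0]>2*f[...,2])&(f[...,0]>50)
P,u,v=cloud(d,c,m); n=np.hypot(P[:,0]-.5422,P[:,1]+.2749); T=P[(P[:,2]>.1722)&(n<.04)]
a=np.radians(-16.25); l=(T[:,:2]-[.5422,-.2749])@np.array([[np.cos(a),-np.sin(a)],[np.sin(a),np.cos(a)]])
b=np.arange(-.024,.025,.006); e=np.array([[x,*np.percentile(l[abs(l[:,0]-x)<.003,1],[3,97])] for x in b])
print(len(T),np.median(T[:,2]),[np.degrees(np.arctan(np.polyfit(e[:,0],e[:,i],1)[0])) for i in (1,2)], np.round(e*1000,1).tolist())
E
```

```text
2169 0.17378828971337965 [np.float64(2.535272457146736), np.float64(1.9271636090014808)] [[-24.0, -9.9, 8.2], [-18.0, -9.1, 8.2], [-12.0, -9.7, 8.1], [-6.0, -9.4, 8.7], [-0.0, -8.8, 8.7], [6.0, -8.7, 9.3], [12.0, -7.9, 9.2], [18.0, -7.9, 9.2], [24.0, -7.8, 9.7]]
```

The handle sprang back about 2° on release, so I'll regrasp, turn slightly past, and release again.

```bash
python3 -m pendant '[[0.4,0,0,0,0,0,0.2],[0.8,0,0,0,0,0,0.2],[1,0,0,0,0,0,0.2],[1,0,0.3,0,0,0,0.2],[1,0,0.7,0,0,0,0.2],[1,0,1.1,0,0,0,0.2],[1,0,1.5,0,0,0,0.2],[1,0,1.8,0,0,0,0.2],[1,0,1.98,0,0,0,0.2],[1,0,1.98,0,0,0,0.2]]'
python3 -m pendant '[[0,0,0,0,0,0,0],[0,0,0,0,0,0,-0.4],[0,0,0,0,0,0,-0.8],[0,0,0,0,0,0,-0.8],[0,0,0,0,0,0,-0.8],[0,0,0,0,0,0,-0.8],[0,0,0,0,0,0.1,-0.8],[0,0,0,0,0,0.2,-0.8],[0,0,0,0,0,0.27,-0.8],[0,0,0,0,0,0.27,-0.8]]' 40
python3 -m pendant '[[0,0,0,0,0,0,-0.8],[0,0,0,0,0,0,-0.8],[0,0,0,0,0,0,-0.6],[0,0,0,0,0,0,-0.5],[0,0,0,0,0,0,-0.4],[0,0,0,0,0,0,-0.3],[0,0,0,0,0,0,-0.1],[0,0,0,0,0,0,0.2],[0,0,0,0,0,0,0.2],[0,0,0,0,0,0,0.2]]' 20
python3 -m pendant '[[0,0,-0.4,0,0,0,0.2],[0,0,-0.8,0,0,0,0.2],[0,0,-1.2,0,0,0,0.2],[0,0,-1.6,0,0,0,0.2],[-0.3,0,-2,0,0,0,0.2],[-0.7,0,-2,0,0,0,0.2],[-1,0,-2,0,0,0,0.2],[-1,0,-2,0,0,0,0.2],[-1,0,-2,0,0,0,0.2],[-1,0,-2,0,0,0,0.2]]'
python3 chk.py w7
python3 - <<'E'
from h import *
p,d,c=cam('wrist'); f=p.astype(int); m=(f[...,0]>2*f[...,1])&(f[...,0]>2*f[...,2])&(f[...,0]>50)
P,u,v=cloud(d,c,m); n=np.hypot(P[:,0]-.5422,P[:,1]+.2749); T=P[(P[:,2]>.1722)&(n<.04)]
a=np.radians(-16.25); l=(T[:,:2]-[.5422,-.2749])@np.array([[np.cos(a),-np.sin(a)],[np.sin(a),np.cos(a)]])
b=np.arange(-.024,.025,.006); e=np.array([[x,*np.percentile(l[abs(l[:,0]-x)<.003,1],[3,97])] for x in b])
print(np.median(T[:,2]),[np.degrees(np.arctan(np.polyfit(e[:,0],e[:,i],1)[0])) for i in (1,2)])
E
```

```text
clock: 25.65
position: [0.5416, -0.2749, 0.1573]
ee_rot: [0.99, -0.142, -0.0, -0.0]
ft_force: [0.5, 0.5, 0.1]
grip_width: 0.599
grasp_force: 0.0
clock: 26.9
position: [0.542, -0.2754, 0.1585]
ee_rot: [0.987, -0.161, 0.0, 0.0]
ft_force: [-0.4, -1.9, 5.8]
grip_width: 0.226
grasp_force: 41.3
clock: 28.15
position: [0.5418, -0.275, 0.1579]
ee_rot: [0.987, -0.161, 0.0, 0.0]
ft_force: [-0.2, 0.0, 0.4]
grip_width: 0.596
grasp_force: 0.0
clock: 29.4
position: [0.4949, -0.2591, 0.258]
ee_rot: [0.987, -0.161, 0.0, -0.0]
ft_force: [-0.2, -0.5, -0.7]
grip_width: 0.594
grasp_force: 0.0
[ 0.49486715 -0.25912372  0.25799969] yaw -18.48456577047138 [ 0.01657077 -0.0467412  -0.04888535]
bar ((542.2739868164062, -274.9097900390625), (19.57547378540039, 63.279754638671875), 73.71886444091797) 0.17373095930791022
pca 163.80805607463395
0.085 ((540.40576171875, -274.5622863769531), (249.8274383544922, 203.70294189453125), 73.74403381347656)
0.121 ((541.8277587890625, -274.8789367675781), (59.873958587646484, 60.18563461303711), 73.75569152832031)
0.1737698606024023 [np.float64(0.15411608869035937), np.float64(0.19479359504613178)]
```

The handle is now within 0.2° of the stripes, the key is home and the gripper is clear.

```bash
python3 -c "
from workcell import manip
print(manip.hand_in())"
```

```text
the job is handed in; nothing more can be done
None
```

The red key is fully home in the tuner's bearing block, the spindle is turned clockwise with it until the handle lines up with the white marks (within about 0.2° by the wrist camera), the gripper is clear of it, and the job is handed in.

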